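# Shut the ink pad and pack the stamp case

## Task

Pack up the rubber-stamp set for the night. The ink pad's tin was left open on the counter: first fold its hinged lid fully shut, there on the counter; then lay the tin flat in the empty cork-lined compartment of the wooden stamp case and leave it there, and last fold the case's own lid fully shut. Keep the ink pad level throughout, and leave the two stamps standing in their compartments.

Things in the scene. Friction and masses are not known exactly. Their poses are not given: they have to be found in the camera images.
- ink_pad: Ink pad in a grey pressed-metal tin, loose, 0.2 to 0.3 kg. Shut: 60 mm deep (x) x 50 mm wide (y) x 22 mm high (base 14, lid 8). Origin: centre of underside, z up. Lid hinge along y at its back, x = +30, z = 14 mm; front at x = -30. Starts open, its back away from the robot within 35 deg. Slides or tips if shoved. Once shut, grip it from above across front and back (60 mm).
- ink_pad_lid (a joint): Angle of the ink pad's lid (rad): 0 shut flat on the base, 1.57 straight up, 2.2 leaning back at its stop. The stiff hinge keeps it at any angle it is left at, so it must be pushed all the way down: up to 0.4 N at its free edge moves it. No latch.
- pad_lid_edge (a point): Middle of the free (front) edge of the ink pad's lid, half way through its 8 mm thickness; 60 mm from the hinge line. Its axes turn with the lid.
- stamp_case: Hinged pine box, fixed to the counter, 144 mm deep (x) x 210 mm wide (y), front (-x) to the robot within 12 deg. Origin: centre of underside. Walls 9 mm thick, 58 high; inside x = -63 to 63, y = -96 to 96, floor at z = 10. Two dividers along x at y = +35 and -35, up to z = 46 mm, make 3 compartments 126 mm long: middle 65 wide, outer ones 58 wide (centres y = +67, -67); two hold a stamp.
- stamp_case_lid (a joint): Angle of the case's lid (rad): 0 shut, 1.57 straight up, 1.95 leaning back at its stop. Hinge line along the case's y at x = +74, z = 59 mm; lid 147 mm long from there to its free edge, 214 mm wide, 11 mm thick, its top at z = 70 mm when shut. Stiff hinges hold it at any angle; up to 2.5 N at the free edge moves it. No latch.
- case_lid_edge (a point): Middle of the free (front) edge of the case's lid, in mid thickness, 147 mm from the hinge line. Its axes turn with the lid. Farther back a poster on an easel leans out over the counter (x over about 0.8 m, z over about 0.35 m): keep the wrist and arm clear of it.
- cork_liner: Thin cork sheet, 118 mm (x) x 52 mm (y) x 2 mm, fixed in the middle of the floor of the case's empty compartment: the ink pad's place. Origin: centre of its underside, 10 mm above the counter; axes parallel to the case's. The ink pad's 50 mm width fits across the compartment with 4 to 7 mm to spare each side, its 60 mm depth along it with 33 mm at each end for the fingers.
- stamp_a: Wooden rubber stamp, loose, 86 mm (x) x 36 mm (y) x 36 mm high, standing on its rubber in one compartment of the case, long side along the case's x. Origin: centre of underside. To be left alone.
- stamp_b: A second, equal stamp in another compartment of the case. To be left alone.
- bucket_0: Wooden stave bucket, 204 mm across, 96 mm high, standing left of the ink pad, a bystander. Origin: centre of underside. Behind and left of it stands a bread display over 0.35 m high: come to the ink pad from in front or from the right, not past the display.
There are look-alikes about, which are no part of the job. There is more than one size of the ink_pad; the one meant has the size given above.

How it is judged:
By the outcome, as a careful person would: the job done as asked, in the order asked, and still so for the second after the job is handed in, with the robot touching nothing.
It also fails if it takes over 70 s, if anything falls off the work surface, if the arm or the gripper's body presses on something with over 40 N, if the wrist force passes 120 N, or if a joint passes its speed limit or range.

## Robot

A 6-joint arm with a two-finger parallel gripper is mounted at the origin on a cart in front of the work surface, level with it; the furniture and walls round the work are solid. World frame = base frame: x ahead of the robot, y to its left, z up, the work surface at z = 0. Lengths are in mm, angles in rad, forces in N, time in s.
With the tool pointing down it reaches from about 350 to 875 mm from the base axis. Payload 4.2 kg.
Tool frame: the origin (TCP) lies midway between the tips of the shut fingers; the grasp point (between the pads) lies 19 mm behind it (arm.hold_point_z is the distance from the TCP to the grasp point, in mm); z points along the fingers, y is the line along which they close (so a half turn about z gives the same grasp; the last joint's range is limited). The gripper opens to 85 mm and grips with 20 to 120 N. Pads are 22 mm wide; open, the fingers measure 114 mm over their backs; the gripper's body (76 mm by 85 mm) begins 54 mm behind the grasp point. The pads swing forward as they close: fully open they stand 13 mm farther back than shut.
Start: joints at [-0.986, 0.385, 0.008, 0, -1.194, -0.259], TCP at [200.057, -592.095, 193.812] pointing down, gripper open.
Joint ranges: [-3.14, 3.14], [-1.21, 2.06], [-1.07, 1.41], [-3.16, 2.05], [-2.99, -0.16], [-3.1, 3.1]. Speed limits (rad/s): [2.79, 2.79, 3.14, 3.14, 3.14, 3.14].

## Interface

Orientations are given as a unit quaternion [x, y, z, w].
In Python, from bench import arm, vision gives the robot as it stands. The module is installed in compiled form; this text tells all that it offers.
- The arm moves only by the tool servo_tool, never from a script. Its argument "plan" is a list of rows, each a list of 7 numbers: the shift along the world's x, y, z each as a share of 300 mm, from -1 to 1, then the turn, a rotation vector about the world's x, y, z each as a share of 2 rad, from -1 to 1, then the opening, from 0 (shut) to 1 (fully open). A call has 1 to 20 rows; each row shifts and turns the commanded pose from where the row before left it; what a row does not reach is not made up. A row lasts 1/8 s, in which the tool goes at most 62.5 mm and 10.7 degrees, less where a joint would pass 70% of its speed; a pose out of reach is approached as far as the arm can. A call with a number of a shift or a turn outside -1 to 1 is refused whole. A call with a gripper value outside its range is refused whole. The fingers move at their own pace and stop on an object; the grip force is fixed at half the most. Time passes only in rows, so rows that do not move let the fingers close. It gives the time, the measured TCP pose, the force, the opening and the grip force at its end, in the units of the state.
- arm.read_state(): the state, without advancing time (a new reading comes with each control period).
- vision.get_image(name): name is "scene" or "top" or "wrist"; returns a dict with "image" (420x560x3 uint8, red, green, blue), "z_map" (420x560 float32, mm along the optical axis (not along the pixel's ray), 0 where there is no reading), "K" (3x3 intrinsics, pixels), "world_to_cam" (4x4, takes a point from world to camera coordinates); the wrist camera has in their place "mount" (4x4, takes a point from camera to tool coordinates, whose origin is the TCP and whose axes are the flange's). Camera axes: x right, y down, z forward; pixel columns grow to the right and rows downward; lengths in mm; the calibration is good to about 2 mm. The wrist camera is an equidistant fisheye: a pixel r from the principal point sees the ray r / f radians off the axis. A picture is of the moment at which its call begins: read the wrist's pose just before it.
- arm.job_done(): hands the job in; it is judged then, once.
The state is a dict: "clock": time; "joints": joint angles; "joint_vel": joint speeds; "joint_efforts": joint torques, N m; "position": TCP position; "ee_rot": TCP orientation; "contact_force": force on the tool from outside, world axes, zero at the start; "wrist_torque": the same for the moment, N m; "gripper_width": finger opening in mm; "grasp_force": force on a finger pad.
Only numpy, scipy, OpenCV 4.12 (cv2) and the standard library are available. Lean on these libraries where they do the work, as an engineer would, in place of code of your own. Each camera call takes 0.05 s, during which the arm holds its last target. There are 200 camera calls.

## Working session

There is one attempt and no reset: what is moved stays moved. The work goes in short steps, Python scripts to look and compute and a tool call to move; the robot and the scene stay as the last step left them, time stands still between calls to the robot, and variables do not carry over. Pictures are saved under pics/ and viewed, at most 10 in all, crops included, and the job is handed in when it is done.

Besides the shell and the picture viewer there is one more tool, called after "Request:" as name([rows], argument=value, ...), one row to a line, values as JSON. servo_tool: Moves the arm, as the interface text tells. Its arguments: {"type":"object","properties":{"plan":{"type":"array"}},"required":["plan"]}

```bash
mkdir -p pics; cat > h.py <<'E'
import numpy as np, cv2
from bench import arm, vision
def pts(d):
    z=d["z_map"]; K=d["K"]; v,u=np.mgrid[:z.shape[0],:z.shape[1]]
    P=np.stack([(u-K[0,2])/K[0,0]*z,(v-K[1,2])/K[1,1]*z,z,np.ones_like(z)],-1)
    W=P@np.linalg.inv(d["world_to_cam"]).T
    W=W[...,:3]; W[z==0]=np.nan
    return W
E
python3 - <<'E'
from h import *
for n in("scene","top"):
    d=vision.get_image(n); np.savez(n,**d)
    cv2.imwrite(f"pics/{n}0.png",cv2.resize(d["image"][...,::-1],(784,588)))
    W=pts(d); print(n,np.linalg.inv(d["world_to_cam"])[:3,3])
s=arm.read_state();print(s)
E
```

```text
scene [-37.32388304 723.83270548 685.70353075]
top [ 346.12205141   42.37050578 1059.82772484]
{'clock': 0.1, 'joints': array([-9.86404173e-01,  3.85498880e-01,  6.80819933e-03, -4.22636205e-04,
       -1.19402544e+00, -2.58582300e-01]), 'joint_vel': array([-0.00166186, -0.00241553,  0.00190571,  0.00044257,  0.00198564,
        0.0016969 ]), 'joint_efforts': array([-6.50512357e-04, -3.93318236e+01,  1.88928097e+01,  4.19792667e+00,
       -2.59213477e-03,  1.16199983e-07]), 'position': array([ 199.8644961 , -591.57002949,  192.8391762 ]), 'ee_rot': array([-1.62108370e-01,  9.86772474e-01,  9.56248676e-04, -2.13481053e-04]), 'contact_force': array([ 0.47660079, -0.11876379, -1.17208462]), 'wrist_torque': array([ 0.02214929,  0.01112168, -0.01241775]), 'grasp_force': 0.0, 'gripper_width': 85.47280042936823}
```

View pics/scene0.png

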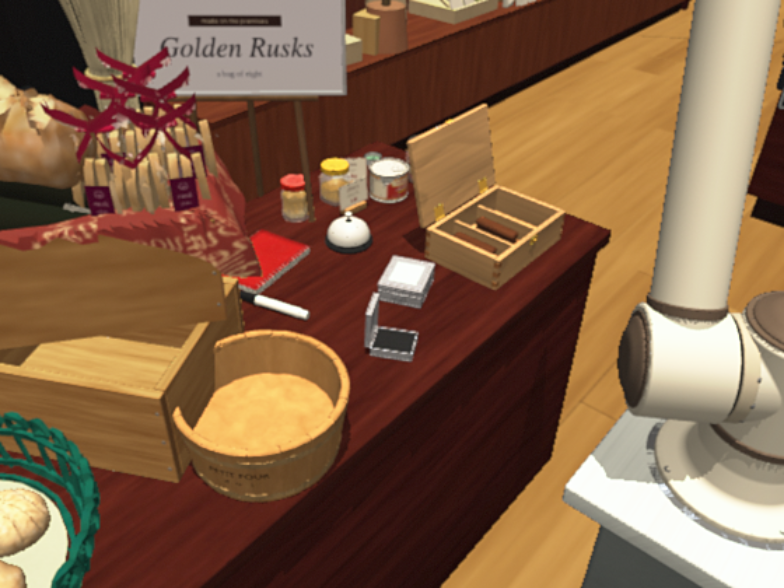

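View pics/top0.png

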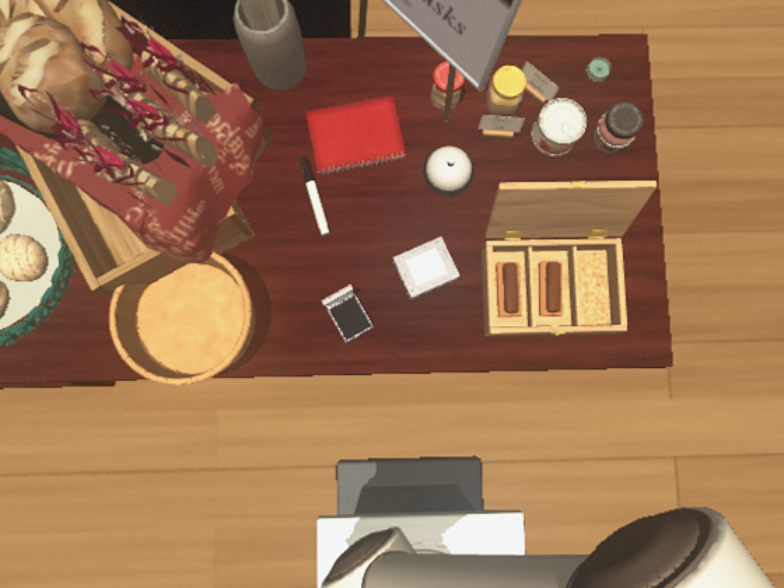

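The scene image shows the open tin at (393,335), a larger shut look-alike at (407,278), and the case at (495,235). In the top image the tin is at (348,315), the look-alike at (427,267), and the case at (556,285) with its right-hand compartment empty at (595,287).

```bash
python3 - <<'E'
from h import *
d=dict(np.load("top.npz")); im=d["image"][...,::-1]
a=cv2.resize(im[195:250,220:290],None,fx=6,fy=6,interpolation=cv2.INTER_CUBIC)  # 420x330
b=cv2.resize(im[125:245,340:475],None,fx=2.75,fy=2.75,interpolation=cv2.INTER_CUBIC) #371x330
cv2.imwrite("pics/crop.png",np.hstack([a,b]))
W=pts(d)
# tin: points near
r=W[195:250,220:290].reshape(-1,3); r=r[~np.isnan(r[:,0])]
t=r[(r[:,2]>6)&(r[:,2]<120)]
print(len(t),np.histogram(t[:,2],bins=[6,10,14,18,25,35,45,55,65,75,85,100]))
lo=t[t[:,2]<20]; hi=t[t[:,2]>25]
print(cv2.minAreaRect(lo[:,:2].astype(np.float32)),cv2.minAreaRect(hi[:,:2].astype(np.float32)),hi[:,2].max(), hi.mean(0))
c=W[125:245,340:475].reshape(-1,3); c=c[~np.isnan(c[:,0])]
k=c[(c[:,2]>52)&(c[:,2]<63)]; print(len(k),cv2.minAreaRect(k[:,:2].astype(np.float32)),k.min(0),k.max(0))
l=c[c[:,2]>75]; print(len(l), l.min(0),l.max(0))
q=c[(c[:,2]>75)]; m=q.mean(0); u,s,v=np.linalg.svd(q-m,full_matrices=False);print(m,v[2],s)
# counter
print(np.nanmedian(W[230:260,290:330,2]))
print('look', [ (p,W[p[1],p[0]].round()) for p in [(248,225),(305,190),(425,205),(365,205),(135,225)]])
E
```

```text
802 (array([ 59, 409, 203,  15,  16,   3,   0,   2,  73,  22,   0]), array([  6,  10,  14,  18,  25,  35,  45,  55,  65,  75,  85, 100]))
((473.8709716796875, 66.02176666259766), (77.4544448852539, 127.65119171142578), 29.160737991333008) ((497.86273193359375, 76.29646301269531), (16.108320236206055, 133.91265869140625), 17.561100006103516) 78.59495184807417 [489.58635646 102.91907847  66.71359859]
1513 ((497.9020690917969, -217.46792602539062), (211.95533752441406, 149.75465393066406), 89.99614715576172) [ 423.02459984 -323.44258249   52.00833886] [ 572.78299291 -111.48555241   62.9906133 ]
3916 [ 571.64188431 -324.8909694    75.01011835] [ 616.39869756 -110.03069414  205.12175924]
[ 593.67853408 -215.49250702  149.29235981] [-0.96432138  0.00374915  0.2647078 ] [3878.8520352  2544.03160175  122.3873111 ]
-0.3441259416069897
look [((248, 225), array([460., 106.,  14.])), ((305, 190), array([533., -22.,  31.])), ((425, 205), array([ 497., -291.,   14.])), ((365, 205), array([ 495., -150.,   46.])), ((135, 225), array([463., 348.,  32.]))]
```

View pics/crop.png

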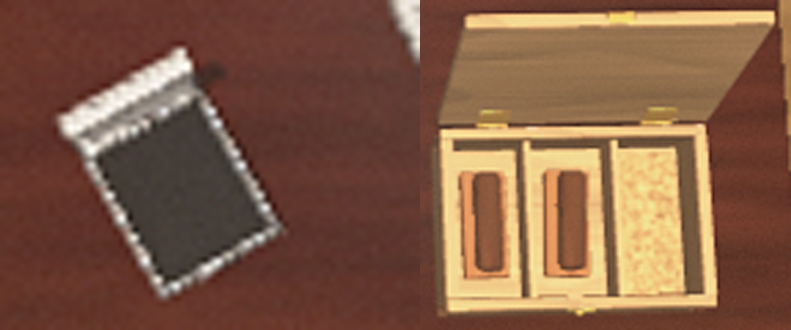

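The crop shows the tin base's rim corners at (165,297), (280,230), (90,152) and (205,95). The case rim's outer corners are at (440,312) and (717,305), and the cork's corners are at (620,148), (676,148), (684,295) and (626,297).

```bash
cat >> h.py <<'E'
def ray(d,u,v,z):
    M=np.linalg.inv(d["world_to_cam"]); r=M[:3,:3]@np.linalg.inv(d["K"])@[u,v,1]; c=M[:3,3]
    return c+r*(z-c[2])/r[2]
E
python3 - <<'E'
from h import *
d=dict(np.load("top.npz"))
A=lambda u,v,z: ray(d,220+(u+.5)/6-.5,195+(v+.5)/6-.5,z)
B=lambda u,v,z: ray(d,340+(u-420+.5)/2.75-.5,125+(v+.5)/2.75-.5,z)
T=[A(*p,14) for p in[(165,297),(280,230),(205,95),(90,152)]]
print("tin",np.round(T,1)); 
L=[A(*p,76) for p in[(60,125),(182,48),(195,73),(75,147)]]
print("lidtop",np.round(L,1))
for n,z,ps in[("rim",58,[(440,312),(717,305),(704,126),(440,127)]),("cork",12,[(626,297),(684,295),(676,148),(620,148)]),("inner",58,[(450,298),(706,293)]),("lidtop",205,[(467,24),(775,22),(773,11),(467,14)])]:
    print(n,np.round([B(*p,z) for p in ps],1))
W=pts(d); r=W[195:250,220:290].reshape(-1,3); r=r[~np.isnan(r[:,0])]
# tin local cluster
m=(np.hypot(r[:,0]-480,r[:,1]-105)<60)&(r[:,2]>7); t=r[m]
for lo,hi in((9,17),(60,90)):
    k=t[(t[:,2]>lo)&(t[:,2]<hi)]; print(len(k),cv2.minAreaRect(k[:,:2].astype(np.float32)),np.median(k[:,2]))
W2=pts(dict(np.load("scene.npz"))).reshape(-1,3); W2=W2[~np.isnan(W2[:,0])]
k=W2[(np.hypot(W2[:,0]-485,W2[:,1]-105)<60)&(W2[:,2]>7)]
for lo,hi in((9,17),(30,60),(60,90)):
    q=k[(k[:,2]>lo)&(k[:,2]<hi)]; print(len(q),cv2.minAreaRect(q[:,:2].astype(np.float32)),q.max(0))
# case walls from depth
c=W.reshape(-1,3); k=c[(abs(c[:,2]-57)<4)&(c[:,0]>415)&(c[:,0]<565)&(c[:,1]<-90)&(c[:,1]>-340)]
for y0 in (-310,-260,-217,-175,-130):
    q=k[(abs(k[:,1]-y0)<8)&(k[:,0]<445)];print(y0,q[:,0].min(),q[:,0].max())
for x0 in(450,490,530):
    q=k[(abs(k[:,0]-x0)<10)];a=q[q[:,1]<-300];b=q[q[:,1]>-135];print(x0,a[:,1].min(),a[:,1].max(),b[:,1].min(),b[:,1].max())
E
```

```text
tin [[417.9 108.1  14. ]
 [441.7  65.6  14. ]
 [492.4  92.5  14. ]
 [472.  135.1  14. ]]
lidtop [[474.2 140.   76. ]
 [500.4  97.3  76. ]
 [491.5  92.9  76. ]
 [466.4 134.8  76. ]]
rim [[ 423.  -106.1   58. ]
 [ 423.8 -321.5   58. ]
 [ 565.5 -320.8   58. ]
 [ 568.5 -111.8   58. ]]
cork [[ 435.5 -264.4   12. ]
 [ 436.1 -311.8   12. ]
 [ 557.5 -313.    12. ]
 [ 558.4 -266.7   12. ]]
inner [[ 433.6 -114.2   58. ]
 [ 433.3 -313.6   58. ]]
lidtop [[ 606.8 -110.4  205. ]
 [ 604.8 -321.1  205. ]
 [ 612.5 -320.3  205. ]
 [ 613.8 -110.6  205. ]]
626 ((459.412841796875, 102.40965270996094), (66.89131164550781, 49.717872619628906), 28.61402702331543) 12.77329736846309
95 ((485.2923889160156, 116.77216339111328), (7.958735466003418, 49.60135269165039), 28.559350967407227) 73.6404058383431
552 ((458.055908203125, 105.97236633300781), (66.07356262207031, 55.620460510253906), 29.815595626831055) [500.25495855 142.33908191  16.91836007]
93 ((485.13714599609375, 120.71521759033203), (8.426015853881836, 56.8895149230957), 29.117097854614258) [499.64094202 146.06380609  59.76634183]
93 ((484.1788635253906, 120.75955200195312), (7.82906436920166, 54.11273193359375), 28.652708053588867) [499.52608726 145.39245771  77.58911305]
-310 423.42069077379676 444.89586626061885
-260 424.15287157096793 433.2103423703415
-217 423.0245998375351 431.99240482753777
-175 424.0317267549383 432.6630575198868
-130 424.6231497654727 431.8219738136254
450 -323.44258248982806 -312.34207951041793 -121.05798874137099 -111.78936473781505
490 -323.10755322471266 -312.1142064091303 -121.7398204022775 -112.74617038407641
530 -323.1187837329202 -312.9913644524969 -121.61218052346035 -112.24936367308399
```

Request:
servo_tool([
  [0.08, 0.185, -0.011, 0, 0, 0.067, 0],
  [0.08, 0.185, -0.011, 0, 0, 0.067, 0],
  [0.08, 0.185, -0.011, 0, 0, 0.067, 0],
  [0.08, 0.185, -0.011, 0, 0, 0.067, 0],
  [0.08, 0.185, -0.011, 0, 0, 0.067, 0],
  [0.08, 0.185, -0.011, 0, 0, 0.067, 0],
  [0.08, 0.185, -0.011, 0, 0, 0.067, 0],
  [0.08, 0.185, -0.011, 0, 0, 0.067, 0],
  [0.08, 0.185, -0.011, 0, 0, 0.067, 0],
  [0.08, 0.185, -0.011, 0, 0, 0.067, 0],
  [0.08, 0.185, -0.011, 0, 0, 0.067, 0],
  [0.08, 0.185, -0.011, 0, 0, 0.067, 0],
  [0.08, 0.185, -0.011, 0, 0, 0.067, 0],
  [0, 0, 0, 0, 0, 0, 0],
  [0, 0, 0, 0, 0, 0, 0],
])

```text
clock: 1.98
position: [511.4, 129.3, 150.2]
ee_rot: [0.859, -0.512, -0.001, 0.001]
contact_force: [-0.2, -0.1, 0.0]
gripper_width: -0.5
grasp_force: 0.0
```

```bash
cat >> h.py <<'E'
from scipy.spatial.transform import Rotation as R
def st():
    s=arm.read_state(); m=R.from_quat(s["ee_rot"]).as_matrix()
    print(round(s["clock"],2),s["position"].round(1),"yawY",np.degrees(np.arctan2(m[1,1],m[0,1])).round(1),"z",m[:,2].round(3),"F",s["contact_force"].round(2),"w",round(s["gripper_width"],1),"g",round(s["grasp_force"],1),"j",s["joints"].round(2))
    return s
def wpts(d,s):
    z=d["z_map"];K=d["K"];v,u=np.mgrid[:z.shape[0],:z.shape[1]]
    a=(u-K[0,2])/K[0,0];b=(v-K[1,2])/K[1,1];th=np.hypot(a,b);k=np.tan(np.minimum(th,1.5))/np.maximum(th,1e-9)
    P=np.stack([a*k*z,b*k*z,z,np.ones_like(z)],-1)@d["mount"].T
    W=P[...,:3]@R.from_quat(s["ee_rot"]).as_matrix().T+s["position"]; W[z==0]=np.nan
    return W
E
python3 - <<'E'
from h import *
s=st(); d=vision.get_image("wrist"); W=wpts(d,s)
im=np.ascontiguousarray(d["image"][...,::-1]); cv2.imwrite("pics/w1.png",im)
k=W.reshape(-1,3);k=k[~np.isnan(k[:,0])]
k=k[(np.hypot(k[:,0]-460,k[:,1]-103)<70)]
c,sn=np.cos(.499),np.sin(.499)
t=np.c_[(k[:,0]-456)*c+(k[:,1]-101)*sn,-(k[:,0]-456)*sn+(k[:,1]-101)*c,k[:,2]]
for lo,hi in((-3,3),(10,20),(25,40),(40,55),(55,70),(70,85)):
    q=t[(t[:,2]>lo)&(t[:,2]<hi)&(abs(t[:,1])<40)&(abs(t[:,0])<45)]
    if len(q): print(lo,len(q),np.percentile(q,[1,50,99],axis=0).round(1).tolist())
E
```

```text
1.98 [511.4 129.3 150.2] yawY -151.5 z [-0.002 -0.001 -1.   ] F [-0.18 -0.06  0.01] w -0.5 g 0.0 j [ 0.56  0.26 -0.29 -0.   -1.02 -0.06]
-3 2639 [[-44.5, -39.8, 0.1], [-6.3, -22.9, 1.7], [44.5, 39.5, 2.9]]
10 2421 [[-27.7, -22.7, 12.6], [-1.5, 0.2, 14.8], [28.3, 26.5, 16.7]]
25 92 [[32.6, -23.3, 25.1], [39.3, -9.7, 33.4], [40.3, 25.9, 39.3]]
40 125 [[32.1, -23.3, 40.1], [38.9, -6.9, 47.0], [40.1, 25.8, 54.8]]
55 129 [[31.3, -23.2, 55.3], [38.5, -10.4, 63.0], [39.5, 26.4, 69.4]]
70 608 [[30.5, -23.0, 70.7], [34.8, -0.1, 75.7], [39.0, 26.7, 77.1]]
```

View pics/w1.png

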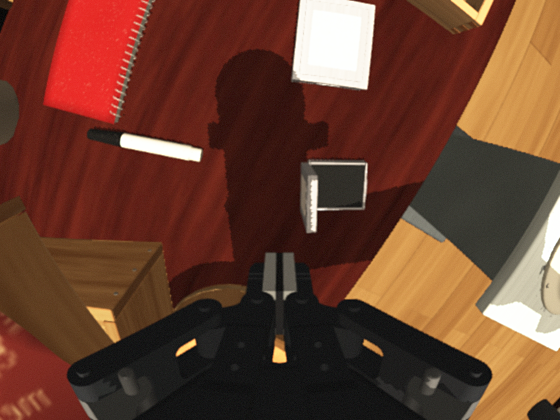

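The wrist picture shows the open tin at (340,185) with its lid upright at x≈310. The closed fingers are just behind the lid, and the bread box is at lower left.

```bash
python3 - <<'E'
from h import *
for n in("top","scene"):
    k=pts(dict(np.load(n+".npz"))).reshape(-1,3);k=k[~np.isnan(k[:,0])]
    for z in(20,90,130,200,300):
        q=k[(k[:,2]>z)&(k[:,0]>350)&(np.hypot(k[:,0]-485,k[:,1]-118)>45)]; r=np.hypot(q[:,0]-510,q[:,1]-130)
        i=np.argsort(r)[:200:60]; print(n,z,q[i].round().tolist(),r[i].round())
E
```

```text
top 20 [[548.0, 31.0, 27.0], [527.0, 16.0, 32.0], [555.0, 20.0, 28.0], [477.0, 247.0, 96.0]] [106. 115. 119. 121.]
top 90 [[483.0, 243.0, 94.0], [507.0, 253.0, 98.0], [503.0, 257.0, 98.0], [446.0, 247.0, 94.0]] [116. 123. 127. 133.]
top 130 [[610.0, 220.0, 226.0], [612.0, 223.0, 233.0], [578.0, 251.0, 216.0], [567.0, 258.0, 216.0]] [135. 137. 139. 141.]
top 200 [[610.0, 220.0, 226.0], [612.0, 223.0, 233.0], [578.0, 251.0, 216.0], [567.0, 258.0, 216.0]] [135. 137. 139. 141.]
top 300 [[609.0, 247.0, 331.0], [619.0, 254.0, 322.0], [628.0, 248.0, 310.0], [633.0, 246.0, 320.0]] [153. 165. 167. 169.]
scene 20 [[540.0, 34.0, 25.0], [529.0, 24.0, 25.0], [526.0, 17.0, 31.0], [497.0, 12.0, 21.0]] [101. 108. 114. 119.]
scene 90 [[491.0, 248.0, 94.0], [483.0, 255.0, 94.0], [469.0, 254.0, 94.0], [507.0, 264.0, 96.0]] [119. 128. 131. 134.]
scene 130 [[605.0, 229.0, 225.0], [605.0, 235.0, 232.0], [606.0, 238.0, 234.0], [609.0, 239.0, 236.0]] [137. 141. 144. 148.]
scene 200 [[605.0, 229.0, 225.0], [605.0, 235.0, 232.0], [606.0, 238.0, 234.0], [609.0, 239.0, 236.0]] [137. 141. 144. 148.]
scene 300 [[610.0, 253.0, 330.0], [617.0, 261.0, 323.0], [616.0, 266.0, 309.0], [624.0, 264.0, 320.0]] [159. 169. 172. 176.]
```

Request:
servo_tool([
  [0, 0, -0.1, 0, 0, 0, 0],
  [0, 0, -0.1, 0, 0, 0, 0],
  [0, 0, -0.093, 0, 0, 0, 0],
  [0, 0, 0, 0, 0, 0, 0],
  [-0.0234, -0.0128, -0.003, 0, 0, 0, 0],
  [-0.0205, -0.0112, 0, 0, 0, 0, 0],
  [-0.0196, -0.0107, -0.002, 0, 0, 0, 0],
  [-0.0184, -0.01, -0.003, 0, 0, 0, 0],
  [-0.016, -0.009, -0.006, 0, 0, 0, 0],
  [-0.016, -0.009, -0.009, 0, 0, 0, 0],
  [-0.016, -0.009, -0.009, 0, 0, 0, 0],
  [0, 0, 0, 0, 0, 0, 0],
])

```text
clock: 3.52
position: [472.5, 107.6, 53.1]
ee_rot: [0.859, -0.511, -0.0, 0.0]
contact_force: [-0.5, -0.3, 0.9]
gripper_width: -0.1
grasp_force: 0.0
```

```bash
cat >> h.py <<'E'
def tinfr(s,cx=455.7,cy=102,yaw=.499):
    d=vision.get_image("wrist"); k=wpts(d,s).reshape(-1,3);k=k[~np.isnan(k[:,0])]
    c,sn=np.cos(yaw),np.sin(yaw); x=k[:,0]-cx;y=k[:,1]-cy
    return d,np.c_[x*c+y*sn,-x*sn+y*c,k[:,2]]
E
python3 - <<'E'
from h import *
s=st(); d,t=tinfr(s); cv2.imwrite("pics/w2.png",d["image"][...,::-1])
t=t[(abs(t[:,1])<38)&(abs(t[:,0])<75)&(t[:,2]>5)]
for b in range(-40,60,8):
    q=t[(t[:,0]>b)&(t[:,0]<b+8)&(abs(t[:,1]-18)<7)]
    if len(q): print(b,len(q),np.percentile(q[:,2],[5,50,95]).round(1))
q=t[t[:,2]<17]; print(np.percentile(q,[1,99],axis=0).round(1))
E
```

```text
3.52 [472.5 107.6  53.1] yawY -151.5 z [-0.001 -0.    -1.   ] F [-0.51 -0.28  0.92] w -0.1 g 0.0 j [ 0.56  0.31 -0.52 -0.   -0.75 -0.06]
-32 105 [12.7 14.9 16.1]
-24 184 [13.8 14.9 15.8]
-16 186 [13.8 14.8 16.1]
-8 190 [13.5 14.7 15.9]
0 194 [13.6 14.7 16.1]
8 178 [13.7 14.7 16. ]
16 192 [13.7 14.8 15.9]
24 197 [13.2 15.  17.8]
32 152 [17.2 34.3 76.6]
[[-28.  -24.1   6.5]
 [ 31.   25.1  16.6]]
```

View pics/w2.png

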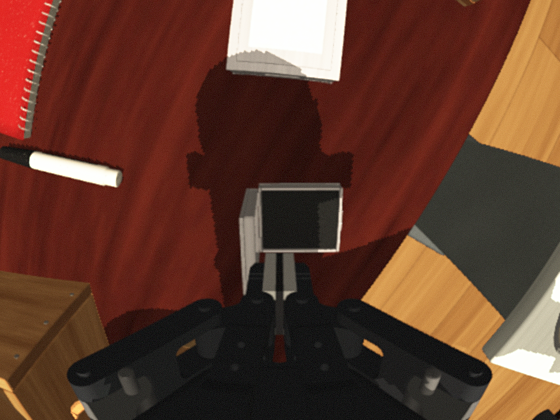

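The fingers at (280,265) appear to be in front of a lid that is still upright at x≈245. I'll check this from the scene camera.

```bash
python3 - <<'E'
from h import *
s=st(); d,t=tinfr(s)
q0=t[(abs(t[:,1])<38)&(t[:,0]>18)&(t[:,0]<75)&(t[:,2]>17)]
for lo in range(17,85,8):
    q=q0[(q0[:,2]>lo)&(q0[:,2]<lo+8)]
    if len(q): print(lo,len(q),np.percentile(q[:,:2],[2,50,98],axis=0).round(1).tolist())
d=vision.get_image("scene"); cv2.imwrite("pics/s2.png",cv2.resize(d["image"][150:290,210:370,::-1],None,fx=4,fy=4,interpolation=cv2.INTER_CUBIC))
E
```

```text
3.58 [473.  107.8  53.3] yawY -151.5 z [-0. -0. -1.] F [ 0.18 -0.3   0.21] w -0.1 g 0.0 j [ 0.56  0.31 -0.52  0.   -0.75 -0.06]
17 224 [[30.5, -24.0], [32.6, 2.7], [38.1, 24.9]]
25 57 [[31.1, -24.3], [33.9, -23.8], [38.9, 25.0]]
33 48 [[31.1, -24.3], [34.6, -23.8], [38.6, 24.1]]
41 54 [[30.6, -24.3], [34.2, -23.8], [38.4, -23.3]]
49 55 [[30.6, -24.4], [34.4, -23.9], [38.3, -23.3]]
57 66 [[30.2, -24.3], [33.9, -23.9], [37.8, -23.3]]
65 73 [[30.0, -24.4], [33.6, -23.9], [37.6, -23.2]]
73 852 [[29.9, -23.8], [34.4, -8.6], [37.7, 17.1]]
```

View pics/s2.png

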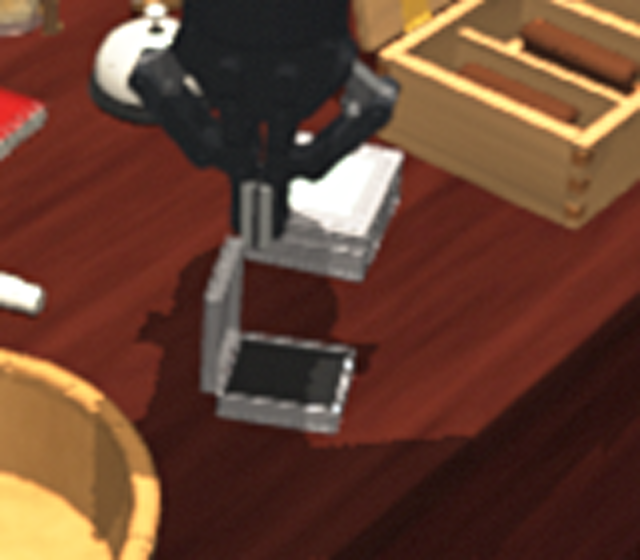

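In the scene crop the fingertips end at about (260,247), the lid is upright at (222,310) and the tin base is at (285,380). I'll check the projection of the TCP against this.

```bash
python3 - <<'E'
from h import *
s=st(); d=vision.get_image("scene"); K=d["K"];M=d["world_to_cam"]
def pr(p):
    q=K@(M@np.r_[p,1])[:3]; q=q[:2]/q[2]; return ((q-[210,150])*4).round()
print("tcp",pr(s["position"]),pr(s["position"]+[0,0,100]))
print("tin top-lid",pr([486,118,74]))
W=pts(d)
for u,v in[(260,230),(260,240),(250,200),(220,300),(285,380),(160,80),(370,90)]: print(u,v,W[150+v//4,210+u//4].round(1))
dw=vision.get_image("wrist"); print(dw["mount"].round(3), dw["K"].round(1))
Ww=wpts(dw,s)
for u,v in[(280,255),(270,262),(290,262),(280,275),(300,200)]: print(u,v,Ww[v,u].round(1),dw["z_map"][v,u])
E
```

```text
3.67 [473.4 108.   53.5] yawY -151.5 z [ 0.  0. -1.] F [ 0.47 -0.41 -0.31] w -0.1 g 0.0 j [ 0.56  0.31 -0.52  0.   -0.75 -0.06]
tcp [257. 298.] [261. 129.]
tin top-lid [225. 264.]
260 230 [464.9 117.5 105.7]
260 240 [465.3 116.8  98. ]
250 200 [470.1 120.5 121.1]
220 300 [469.8 140.2  73.1]
285 380 [454.8 108.2  11.1]
160 80 [510.6 136.6 178. ]
370 90 [427.3  89.1 186.8]
[[-1.00000e-03 -9.50000e-01 -3.11000e-01  7.92930e+01]
 [ 1.00000e+00 -1.00000e-03  1.00000e-03  5.91000e-01]
 [-1.00000e-03 -3.11000e-01  9.50000e-01 -1.81689e+02]
 [ 0.00000e+00  0.00000e+00  0.00000e+00  1.00000e+00]] [[325.2   0.  279.1]
 [  0.  325.2 205.6]
 [  0.    0.    1. ]]
280 255 [477.5  98.2  99.4] 150.344
270 262 [481.3 100.5 106.1] 144.1252
290 262 [473.6  96.  106.7] 143.40073
280 275 [477.3  98.5 117.3] 133.44217
300 200 [465.1  90.6  15.2] 230.17438
```

```bash
python3 - <<'E'
from h import *
s=st(); print(arm.hold_point_z, [a for a in dir(arm) if a[0]!='_'])
dw=vision.get_image("wrist");Ww=wpts(dw,s)
for v in range(236,262,2): print(v,[Ww[v,u].round(0).tolist() for u in(272,286)])
d=vision.get_image("scene");W=pts(d);k=W.reshape(-1,3)
q=k[(np.hypot(k[:,0]-s["position"][0],k[:,1]-s["position"][1])<22)&(k[:,2]>25)];print(len(q),q[np.argsort(q[:,2])[:12]].round(0).tolist())
d=vision.get_image("top");W=pts(d);k=W.reshape(-1,3)
E
```

```text
3.77 [473.4 108.1  53.5] yawY -151.5 z [ 0.  0. -1.] F [ 0.34 -0.38  0.32] w -0.2 g 0.0 j [ 0.56  0.31 -0.52  0.   -0.75 -0.06]
18.700000000000003 ['IKError', 'hold_point_z', 'job_done', 'read_state']
236 [[470.0, 125.0, 15.0], [460.0, 120.0, 13.0]]
238 [[469.0, 126.0, 15.0], [459.0, 122.0, 14.0]]
240 [[468.0, 127.0, 15.0], [459.0, 123.0, 15.0]]
242 [[467.0, 129.0, 15.0], [458.0, 124.0, 14.0]]
244 [[466.0, 131.0, 14.0], [457.0, 126.0, 15.0]]
246 [[465.0, 132.0, 14.0], [456.0, 127.0, 15.0]]
248 [[465.0, 133.0, 15.0], [455.0, 129.0, 14.0]]
250 [[464.0, 135.0, 15.0], [455.0, 130.0, 15.0]]
252 [[460.0, 142.0, 2.0], [450.0, 137.0, 1.0]]
254 [[481.0, 100.0, 99.0], [475.0, 97.0, 99.0]]
256 [[481.0, 100.0, 101.0], [475.0, 97.0, 99.0]]
258 [[481.0, 100.0, 103.0], [475.0, 96.0, 104.0]]
260 [[481.0, 100.0, 104.0], [475.0, 97.0, 104.0]]
996 [[495.0, 108.0, 25.0], [494.0, 100.0, 27.0], [494.0, 109.0, 29.0], [494.0, 100.0, 32.0], [493.0, 110.0, 35.0], [494.0, 109.0, 37.0], [492.0, 99.0, 37.0], [493.0, 110.0, 41.0], [495.0, 108.0, 41.0], [494.0, 101.0, 42.0], [494.0, 109.0, 44.0], [494.0, 104.0, 47.0]]
```

The real fingertips sit about 44 mm above the reported TCP: two cameras agree, and the fingers passed over the lid. I'll treat tip z as reported z + 44, go back behind the lid and repeat lower.

Request:
servo_tool([
  [0.0413, 0.025, 0.01, 0, 0, 0, 0],
  [0.0413, 0.025, 0, 0, 0, 0, 0],
  [0.0413, 0.025, 0, 0, 0, 0, 0],
  [0, 0, 0, 0, 0, 0, 0],
  [0, 0, -0.065, 0, 0, 0, 0],
  [0, 0, -0.06, 0, 0, 0, 0],
  [0, 0, 0, 0, 0, 0, 0],
  [-0.0234, -0.0128, -0.003, 0, 0, 0, 0],
  [-0.0205, -0.0112, 0, 0, 0, 0, 0],
  [-0.0196, -0.0107, -0.002, 0, 0, 0, 0],
  [-0.0184, -0.01, -0.003, 0, 0, 0, 0],
  [-0.016, -0.009, -0.006, 0, 0, 0, 0],
  [-0.016, -0.009, -0.009, 0, 0, 0, 0],
  [-0.016, -0.009, -0.009, 0, 0, 0, 0],
  [0, 0, 0, 0, 0, 0, 0],
])

```text
clock: 5.8
position: [470.6, 108.5, 8.9]
ee_rot: [0.859, -0.512, -0.0, 0.001]
contact_force: [0.3, 0.2, -0.1]
gripper_width: -0.2
grasp_force: 0.0
```

```bash
cat >> h.py <<'E'
def prof():
    s=st(); d,t=tinfr(s)
    dx,dy=s["position"][0]-455.7,s["position"][1]-102; print("tcp tin",(dx*.878+dy*.479).round(1),(-dx*.479+dy*.878).round(1))
    t=t[(abs(t[:,1])<38)&(abs(t[:,0])<75)&(t[:,2]>5)]
    for b in range(-40,60,8):
        q=t[(t[:,0]>b)&(t[:,0]<b+8)&(abs(t[:,1]+20)<4)]
        if len(q): print(b,len(q),np.percentile(q[:,2],[5,50,95]).round(1))
    q=t[t[:,2]<15]; print("base",np.percentile(q,[1,99],axis=0).round(1).tolist())
E
python3 -c "
from h import *
prof()"
```

```text
5.8 [470.6 108.5   8.9] yawY -151.5 z [-0.001 -0.001 -1.   ] F [ 0.31  0.2  -0.12] w -0.2 g 0.0 j [ 0.56  0.38 -0.57 -0.   -0.63 -0.07]
tcp tin 16.1 -1.4
-32 104 [ 7.8 14.9 16.4]
-24 202 [ 9.  14.6 16. ]
-16 358 [11.4 15.6 60.6]
-8 1414 [ 14.2 128.3 149.8]
0 3658 [ 15.6 131.5 149.1]
8 1441 [ 14.3 121.3 146.2]
16 1618 [ 14.5 124.6 147.1]
24 3407 [ 28.  133.2 149.1]
32 720 [ 22.7 141.9 150.2]
base [[-28.3, -24.3, 5.3], [29.5, 23.9, 15.0]]
```

Request:
servo_tool([
  [-0.016, -0.009, -0.012, 0, 0, 0, 0],
  [-0.016, -0.009, -0.012, 0, 0, 0, 0],
  [-0.013, -0.007, -0.018, 0, 0, 0, 0],
  [-0.013, -0.007, -0.018, 0, 0, 0, 0],
  [-0.009, -0.005, -0.016, 0, 0, 0, 0],
  [-0.009, -0.005, -0.016, 0, 0, 0, 0],
  [0, 0, 0, 0, 0, 0, 0],
])

```text
clock: 6.72
position: [450.2, 97.2, -16.0]
ee_rot: [0.86, -0.511, 0.001, -0.001]
contact_force: [-3.5, 0.1, 20.2]
gripper_width: 0.0
grasp_force: 9.9
```

Request:
servo_tool([
  [0, 0, -0.005, 0, 0, 0, 0],
  [0, 0, -0.005, 0, 0, 0, 0],
  [0, 0, 0, 0, 0, 0, 0],
])

```text
clock: 7.1
position: [450.3, 97.1, -16.6]
ee_rot: [0.86, -0.51, 0.002, -0.001]
contact_force: [-9.1, -0.1, 42.0]
gripper_width: 0.1
grasp_force: 21.2
```

Contact came at reported z ≈ -15.5, so the tip offset is about 38 mm. The force is too high, so I'm raising now.

Request:
servo_tool([
  [0, 0, 0.03, 0, 0, 0, 0],
  [0, 0, 0.12, 0, 0, 0, 0.5],
  [0, 0, 0.13, 0, 0, 0, 1],
  [0, 0, 0.1, 0, 0, 0, 1],
  [0, 0, 0, 0, 0, 0, 1],
  [0, 0, 0, 0, 0, 0, 1],
])

```text
clock: 7.85
position: [447.7, 96.0, 91.9]
ee_rot: [0.859, -0.512, -0.001, 0.001]
contact_force: [-0.4, -0.6, 0.3]
gripper_width: 85.7
grasp_force: 0.0
```

```bash
python3 - <<'E'
from h import *
s=st(); d,t=tinfr(s); cv2.imwrite("pics/w3.png",d["image"][...,::-1])
t=t[(abs(t[:,1])<40)&(abs(t[:,0])<45)&(t[:,2]>5)&(t[:,2]<60)]
q=t[t[:,2]>18];print(len(q),np.percentile(q,[1,50,99],axis=0).round(1).tolist(),cv2.minAreaRect(q[:,:2].astype(np.float32)))
for b in range(-32,32,8):
    k=q[(q[:,0]>b)&(q[:,0]<b+8)]
    if len(k): print(b,len(k),np.median(k[:,2]).round(1))
dw=d;Ww=wpts(dw,s);k=Ww.reshape(-1,3);r=k-s["position"]
f=k[(np.linalg.norm(r[:,:2],axis=1)<65)&(k[:,2]>60)];print("finger low",np.sort(f[:,2])[:10].round())
E
```

```text
7.85 [447.7  96.   91.9] yawY -151.5 z [-0.002 -0.    -1.   ] F [-0.41 -0.56  0.3 ] w 85.7 g 0.0 j [ 0.57  0.21 -0.53 -0.   -0.83 -0.07]
4481 [[-27.9, -24.1, 19.8], [1.4, -0.6, 24.0], [31.1, 26.0, 25.5]] ((1.5363483428955078, 1.0659408569335938), (50.95700454711914, 60.724525451660156), 89.80919647216797)
-32 337 23.7
-24 606 24.0
-16 605 24.0
-8 589 24.0
0 596 24.1
8 593 24.0
16 593 24.0
24 562 23.8
finger low [144. 144. 144. 144. 144. 144. 144. 144. 144. 145.]
```

View pics/w3.png

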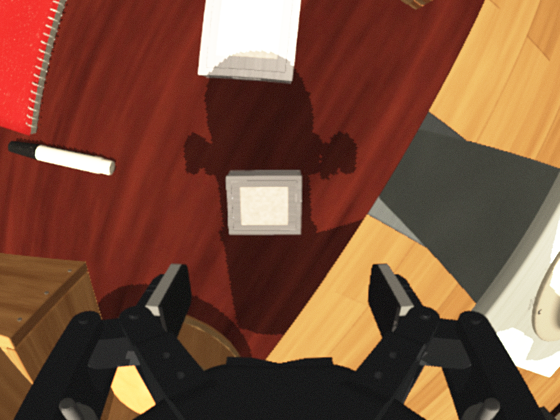

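The wrist picture shows the tin shut at (265,203), with its top uniformly at 24 mm (camera bias +2). The open fingers are on the left and right along its 60 mm direction.

Request:
servo_tool([
  [0.029, 0.025, 0, 0, 0, 0, 1],
  [0, 0, -0.1, 0, 0, 0, 1],
  [0, 0, -0.1, 0, 0, 0, 1],
  [0, 0, -0.1, 0, 0, 0, 1],
  [0, 0, -0.08, 0, 0, 0, 1],
  [0, 0, -0.03, 0, 0, 0, 1],
  [0, 0, -0.02, 0, 0, 0, 1],
  [0, 0, 0, 0, 0, 0, 1],
  [0, 0, 0, 0, 0, 0, 1],
])

```text
clock: 9.02
position: [457.8, 104.2, -35.6]
ee_rot: [0.859, -0.511, 0.0, -0.001]
contact_force: [-1.2, -0.3, 0.1]
gripper_width: 85.6
grasp_force: 0.0
```

Request:
servo_tool([
  [-0.003, -0.002, -0.02, 0, 0, 0, 1],
  [0, 0, 0, 0, 0, 0, 0.8],
  [0, 0, 0, 0, 0, 0, 0.7],
  [0, 0, 0, 0, 0, 0, 0],
  [0, 0, 0, 0, 0, 0, 0],
  [0, 0, 0, 0, 0, 0, 0],
  [0, 0, 0, 0, 0, 0, 0],
])

```text
clock: 9.9
position: [456.7, 103.4, -41.8]
ee_rot: [0.859, -0.511, 0.0, -0.0]
contact_force: [-0.1, -0.8, 5.4]
gripper_width: 58.9
grasp_force: 64.8
```

Request:
servo_tool([
  [0, 0, 0.03, 0, 0, 0, 0],
  [0, 0, 0.1, 0, 0, 0, 0],
  [0, 0, 0.15, 0, 0, 0, 0],
  [0, 0, 0.15, 0, 0, 0, 0],
  [0, 0, 0, 0, 0, 0, 0],
  [0.018, -0.1, 0, 0, 0, -0.025, 0],
  [0.018, -0.18, 0, 0, 0, -0.035, 0],
  [0.018, -0.18, 0, 0, 0, -0.035, 0],
  [0.018, -0.18, 0, 0, 0, -0.035, 0],
  [0.018, -0.18, 0, 0, 0, -0.035, 0],
  [0.018, -0.18, 0, 0, 0, -0.035, 0],
  [0.018, -0.18, 0, 0, 0, -0.035, 0],
  [0.005, -0.11, 0, 0, 0, -0.012, 0],
  [0, 0, 0, 0, 0, 0, 0],
  [0, 0, 0, 0, 0, 0, 0],
])

```text
clock: 11.78
position: [494.2, -283.1, 85.2]
ee_rot: [0.708, -0.706, -0.002, 0.001]
contact_force: [-0.5, 0.0, -2.7]
gripper_width: 58.9
grasp_force: 65.5
```

```bash
python3 - <<'E'
from h import *
s=st(); d=vision.get_image("wrist"); W=wpts(d,s); cv2.imwrite("pics/w4.png",d["image"][...,::-1]); np.savez("w4",**d,pos=s["position"],ee_rot=s["ee_rot"])
k=W.reshape(-1,3);k=k[~np.isnan(k[:,0])]
r=k[(abs(k[:,2]-59)<5)&(k[:,0]>410)&(k[:,0]<565)&(k[:,1]<-90)&(k[:,1]>-340)]
for x0 in(440,460,480,500,520,540):
    q=r[abs(r[:,0]-x0)<8]
    a=q[q[:,1]<-300];b=q[q[:,1]>-135];print(x0,[np.percentile(w[:,1],[1,99]).round(1).tolist() if len(w) else 0 for w in(a,b)])
for y0 in(-310,-290,-270,-250,-220,-180,-130):
    q=r[(abs(r[:,1]-y0)<7)&(r[:,0]<445)]; print(y0,np.percentile(q[:,0],[1,99]).round(1).tolist() if len(q) else 0, np.median(q[:,2]) if len(q) else 0)
m=k[(abs(k[:,2]-47)<4)&(k[:,0]>445)&(k[:,0]<550)&(k[:,1]<-235)&(k[:,1]>-270)]; print("div",np.percentile(m[:,1],[2,98]).round(1),len(m))
t=k[(np.hypot(k[:,0]-s["position"][0],k[:,1]-s["position"][1])<45)&(k[:,2]>120)&(k[:,2]<160)];print("tin",len(t),np.percentile(t,[2,50,98],axis=0).round(1).tolist())
E
```

```text
11.78 [ 494.2 -283.1   85.2] yawY -179.9 z [-0.003  0.002 -1.   ] F [-0.5   0.05 -2.67] w 58.9 g 65.5 j [-0.24  0.39 -0.27 -0.   -0.91  0.24]
440 [[-320.0, -303.0], 0]
460 [[-320.3, -311.0], 0]
480 [[-320.4, -311.1], 0]
500 [[-320.4, -311.6], 0]
520 [[-320.6, -311.7], 0]
540 [[-320.4, -311.4], 0]
-310 [423.3, 444.6] 59.642454555297626
-290 [423.6, 432.5] 59.54896288698285
-270 [423.7, 432.5] 59.445154540557596
-250 [423.5, 432.3] 59.50068073278855
-220 0 0
-180 [432.7, 432.7] 54.15625138711677
-130 0 0
div [-250.9 -250.4] 2
tin 17683 [[458.5, -308.4, 130.8], [493.7, -291.7, 150.7], [529.1, -259.9, 157.1]]
```

View pics/w4.png

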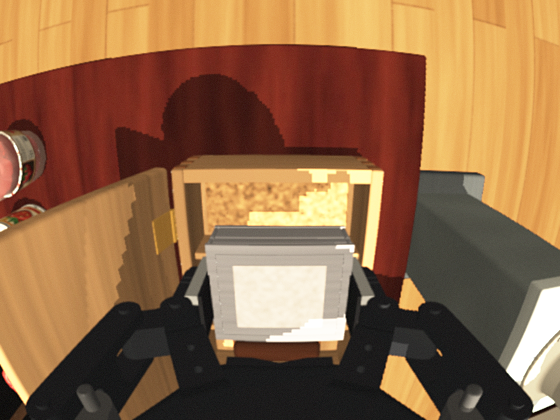

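The wrist picture shows the tin held level at (280,285). The cork compartment is beyond it at (270,200), with the right wall along row 165.

```bash
python3 - <<'E'
from h import *
d=dict(np.load("w4.npz")); s={"position":d["pos"],"ee_rot":d["ee_rot"]}
W=wpts(d,s)
for v,u in((300,280),(250,280),(320,250),(236,280),(231,280),(228,280)): print(v,W[v,u].round(1))
# column scan over tin top at u=260,280,300
for u in(240,280,320):
    c=W[222:345,u]; print(u,[ (222+i,c[i].round(0).tolist()) for i in range(0,26,2)],c[112:120].round(0).tolist())
k=W[235:340,215:345].reshape(-1,3);h=np.median(k[:,2]);q=k[abs(k[:,2]-h)<2.5];print(h,np.percentile(q[:,:2],[0.5,99.5],axis=0),cv2.minAreaRect(q[:,:2].astype(np.float32)))
A=np.c_[q[:,:2]-q[:,:2].mean(0),np.ones(len(q))];print("tilt",np.linalg.lstsq(A,q[:,2],rcond=None)[0])
E
```

```text
300 [ 493.3 -282.6  151.3]
250 [ 493.4 -306.1  150.2]
320 [ 506.6 -271.6  151.5]
236 [ 493.3 -307.8  140.3]
231 [ 493.3 -308.3  136.1]
228 [ 493.2 -307.7  131.1]
240 [(222, [526.0, -265.0, 13.0]), (224, [526.0, -263.0, 14.0]), (226, [511.0, -308.0, 131.0]), (228, [511.0, -308.0, 132.0]), (230, [511.0, -308.0, 134.0]), (232, [511.0, -308.0, 137.0]), (234, [510.0, -308.0, 139.0]), (236, [510.0, -308.0, 141.0]), (238, [510.0, -308.0, 143.0]), (240, [510.0, -308.0, 145.0]), (242, [509.0, -308.0, 148.0]), (244, [509.0, -308.0, 149.0]), (246, [509.0, -308.0, 151.0])] [[512.0, -263.0, 152.0], [512.0, -262.0, 151.0], [512.0, -262.0, 151.0], [512.0, -260.0, 150.0], [512.0, -259.0, 150.0], [512.0, -258.0, 150.0], [512.0, -258.0, 150.0], [529.0, -159.0, 41.0]]
280 [(222, [492.0, -265.0, 13.0]), (224, [492.0, -263.0, 12.0]), (226, [493.0, -308.0, 130.0]), (228, [493.0, -308.0, 131.0]), (230, [493.0, -308.0, 134.0]), (232, [493.0, -308.0, 136.0]), (234, [493.0, -308.0, 139.0]), (236, [493.0, -308.0, 140.0]), (238, [493.0, -308.0, 142.0]), (240, [493.0, -308.0, 145.0]), (242, [493.0, -308.0, 147.0
[... 843 characters left out ...]
146.0, 27.0]]Traceback (most recent call last):
  File "<stdin>", line 8, in <module>
    return _quantile_unchecked(
        a, q, axis, out, overwrite_input, method, keepdims, weights)
    return _ureduce(a,
                    func=_quantile_ureduce_func,
    ...<5 lines>...
                    overwrite_input=overwrite_input,
                    method=method)
    r = func(a, **kwargs)
    result = _quantile(arr,
                       quantiles=q,
    ...<2 lines>...
                       out=out,
                       weights=wgt)
    slices_having_nans = np.isnan(arr[-1, ...])
                                  ~~~^^^^^^^^^
IndexError: index -1 is out of bounds for axis 0 with size 0
```

Request:
servo_tool([
  [0.005, 0.001, -0.05, 0, 0, 0, 0],
  [0, 0, -0.1, 0, 0, 0, 0],
  [0, 0, -0.1, 0, 0, 0, 0],
  [0, 0, -0.07, 0, 0, 0, 0],
  [0, 0, -0.04, 0, 0, 0, 0],
  [0, 0, 0, 0, 0, 0, 0],
  [0, 0, 0, 0, 0, 0, 0],
])

```text
clock: 12.7
position: [497.9, -283.5, -20.5]
ee_rot: [0.708, -0.706, 0.001, -0.0]
contact_force: [0.4, -0.1, -2.0]
gripper_width: 58.9
grasp_force: 65.4
```

Request:
servo_tool([
  [-0.004, 0.001, -0.014, 0, 0, 0, 0],
  [0, 0, -0.01, 0, 0, 0, 0],
  [0, 0, 0, 0, 0, 0, 0],
  [0, 0, 0, 0, 0, 0, 0],
])

```text
clock: 13.2
position: [496.0, -283.3, -28.4]
ee_rot: [0.708, -0.706, 0.0, -0.0]
contact_force: [-0.6, -0.3, -1.5]
gripper_width: 59.0
grasp_force: 65.5
```

Request:
servo_tool([
  [0, 0, -0.005, 0, 0, 0, 0],
  [0, 0, 0, 0, 0, 0, 0],
  [0, 0, 0, 0, 0, 0, 0],
])

```text
clock: 13.58
position: [496.1, -283.3, -29.7]
ee_rot: [0.708, -0.706, 0.0, -0.0]
contact_force: [-1.2, -0.2, 1.1]
gripper_width: 58.8
grasp_force: 65.8
```

Request:
servo_tool([
  [0, 0, 0, 0, 0, 0, 0.85],
  [0, 0, 0, 0, 0, 0, 0.85],
  [0, 0, 0, 0, 0, 0, 0.85],
  [0, 0, 0, 0, 0, 0, 0.85],
  [0, 0, 0.03, 0, 0, 0, 0.85],
  [0, 0, 0.05, 0, 0, 0, 0.85],
  [0, 0, 0.1, 0, 0, 0, 0.85],
  [0, 0, 0.15, 0, 0, 0, 0.85],
  [0, 0, 0.15, 0, 0, 0, 0.5],
  [0, 0, 0, 0, 0, 0, 0],
  [0, 0, 0, 0, 0, 0, 0],
])

```text
clock: 14.95
position: [495.5, -283.0, 114.6]
ee_rot: [0.708, -0.706, 0.0, -0.0]
contact_force: [-0.3, 0.4, -0.8]
gripper_width: 18.2
grasp_force: 0.0
```

```bash
python3 - <<'E'
from h import *
s=st(); d=vision.get_image("wrist"); W=wpts(d,s); cv2.imwrite("pics/w5.png",d["image"][...,::-1])
k=W.reshape(-1,3);k=k[~np.isnan(k[:,0])]
q=k[(k[:,2]>28)&(k[:,2]<42)&(k[:,0]>440)&(k[:,0]<555)&(k[:,1]<-255)&(k[:,1]>-311)]
q=q[abs(q[:,2]-np.median(q[:,2]))<3]
print(len(q),np.percentile(q,[1,50,99],axis=0).round(1).tolist(),cv2.minAreaRect(q[:,:2].astype(np.float32)))
A=np.c_[q[:,:2]-q[:,:2].mean(0),np.ones(len(q))];print("tilt",np.linalg.lstsq(A,q[:,2],rcond=None)[0])
# case lid
l=k[(k[:,0]>568)&(k[:,0]<660)&(k[:,1]>-330)&(k[:,1]<-105)&(k[:,2]>70)&(k[:,2]<230)]
print("lid",len(l),l.min(0),l.max(0)); m=l.mean(0);u,sv,v=np.linalg.svd(l-m,full_matrices=False);print(m,v[2])
E
```

```text
14.95 [ 495.5 -283.   114.6] yawY -179.8 z [ 0.001  0.    -1.   ] F [-0.32  0.43 -0.78] w 18.2 g 0.0 j [-0.24  0.36 -0.24 -0.   -0.97  0.24]
3797 [[466.0, -305.4, 34.3], [494.8, -283.2, 36.0], [524.2, -258.9, 37.6]] ((495.13336181640625, -282.1055603027344), (59.51051712036133, 47.670188903808594), 0.30295437574386597)
tilt [-1.73390042e-03  2.69076125e-04  3.59717315e+01]
lid 24763 [ 569.69428236 -323.20086665   70.02356148] [ 615.92455174 -116.2524045   204.52490399]
[ 592.19498558 -280.89438277  150.43846318] [ 0.96725221  0.00179775 -0.25381083]
```

View pics/w5.png

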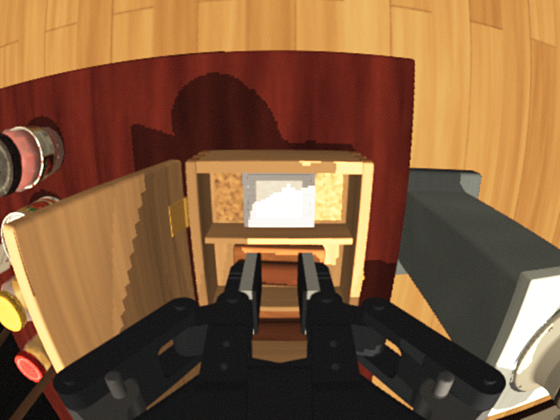

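The wrist picture shows the tin flat in the cork compartment at (279,200), its top at 36 mm (34 expected plus the bias). The stamps are in place and the case lid is open at left, leaning to about 1.83 rad. Next I go over and behind the case lid.

Request:
servo_tool([
  [0, 0, 0.15, 0, 0, 0, 0],
  [0, 0.07, 0.15, 0, 0, 0, 0],
  [0.12, 0.07, 0, 0, 0, 0, 0],
  [0.17, 0.08, 0, 0, 0, 0, 0],
  [0.17, 0, 0, 0, 0, 0, 0],
  [0.055, 0, 0, 0, 0, 0, 0],
  [0, 0, 0, 0, 0, 0, 0],
  [0, 0, -0.1, 0, 0, 0, 0],
  [0, 0, -0.1, 0, 0, 0, 0],
  [0, 0, -0.03, 0, 0, 0, 0],
  [0, 0, 0, 0, 0, 0, 0],
  [0, 0, 0, 0, 0, 0, 0],
])

```text
clock: 16.5
position: [651.1, -217.6, 136.8]
ee_rot: [0.708, -0.706, 0.001, -0.001]
contact_force: [-0.2, -0.1, 0.0]
gripper_width: 0.2
grasp_force: 0.0
```

```bash
python3 - <<'E'
from h import *
s=st(); d=vision.get_image("wrist"); W=wpts(d,s)
k=W.reshape(-1,3);k=k[~np.isnan(k[:,0])]
l=k[(k[:,0]>560)&(k[:,0]<635)&(k[:,1]>-335)&(k[:,1]<-230)&(k[:,2]>70)&(k[:,2]<215)]
for z in range(80,215,15):
    q=l[abs(l[:,2]-z)<7]
    if len(q):print(z,len(q),np.percentile(q[:,0],[1,50,99]).round(1))
d=vision.get_image("scene"); cv2.imwrite("pics/s3.png",cv2.resize(d["image"][40:220,230:430,::-1],None,fx=3,fy=3,interpolation=cv2.INTER_CUBIC))
E
```

```text
16.5 [ 651.1 -217.6  136.8] yawY -179.8 z [ 0.003 -0.001 -1.   ] F [-0.22 -0.07  0.04] w 0.2 g 0.0 j [-0.09  0.53  0.09  0.   -1.13  0.09]
80 35 [583.3 584.9 587.1]
95 45 [587.2 589.  590.8]
110 56 [590.9 592.7 594.6]
125 81 [594.7 596.9 598.5]
140 77 [598.6 600.4 602.2]
155 114 [602.2 604.2 606. ]
170 149 [606.2 608.  610. ]
185 193 [610.  612.1 613.8]
200 6500 [604.7 610.8 615.4]
```

View pics/s3.png

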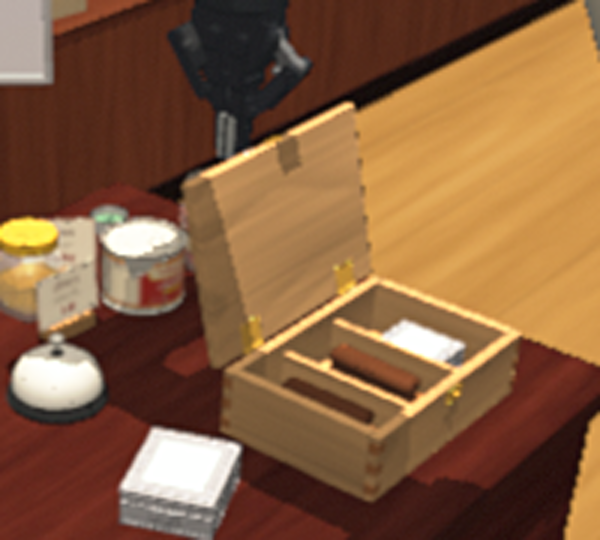

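The picture shows the closed fingers behind the case lid at (228,140), the tin in the rear-right compartment at (425,342), and both stamps standing.

Request:
servo_tool([
  [-0.047, 0, 0, 0, 0, 0, 0],
  [-0.047, 0, 0, 0, 0, 0, 0],
  [-0.047, 0, 0, 0, 0, 0, 0],
  [-0.047, 0, -0.003, 0, 0, 0, 0],
  [-0.05, 0, 0, 0, 0, 0, 0],
  [-0.05, 0, -0.003, 0, 0, 0, 0],
  [-0.048, 0, -0.013, 0, 0, 0, 0],
  [-0.048, 0, -0.017, 0, 0, 0, 0],
  [0, 0, 0, 0, 0, 0, 0],
])

```text
clock: 17.73
position: [532.7, -217.1, 123.6]
ee_rot: [0.708, -0.706, -0.002, 0.001]
contact_force: [-0.9, -0.9, 0.7]
gripper_width: 0.3
grasp_force: 0.0
```

```bash
cat >> h.py <<'E'
def caselid():
    s=st(); d=vision.get_image("scene"); k=pts(d).reshape(-1,3);k=k[~np.isnan(k[:,0])]
    for y0,y1 in((-135,-112),(-165,-145)):
      l=k[(k[:,0]>415)&(k[:,0]<640)&(k[:,1]>y0)&(k[:,1]<y1)&(k[:,2]>62)]
      print([(x,np.percentile(l[abs(l[:,0]-x)<6][:,2],[5,50,95]).round(0).tolist()) for x in range(420,640,20) if (abs(l[:,0]-x)<6).sum()>2])
E
python3 -c "
from h import *
caselid()"
```

```text
17.73 [ 532.7 -217.1  123.6] yawY -179.9 z [-0.004  0.001 -1.   ] F [-0.89 -0.91  0.72] w 0.3 g 0.0 j [-0.11  0.36 -0.21 -0.   -1.    0.11]
[(500, [171.0, 187.0, 191.0]), (520, [136.0, 147.0, 428.0]), (540, [100.0, 109.0, 120.0]), (560, [65.0, 76.0, 84.0])]
[(500, [169.0, 187.0, 191.0]), (520, [137.0, 145.0, 194.0]), (540, [100.0, 107.0, 116.0]), (560, [65.0, 74.0, 82.0])]
```

Request:
servo_tool([
  [-0.037, 0, -0.023, 0, 0, 0, 0],
  [-0.037, 0, -0.023, 0, 0, 0, 0],
  [-0.035, 0, -0.037, 0, 0, 0, 0],
  [-0.035, 0, -0.037, 0, 0, 0, 0],
  [-0.023, 0, -0.045, 0, 0, 0, 0],
  [-0.023, 0, -0.045, 0, 0, 0, 0],
  [-0.013, 0, -0.033, 0, 0, 0, 0],
  [-0.013, 0, -0.033, 0, 0, 0, 0],
  [0, 0, 0, 0, 0, 0, 0],
])

```text
clock: 18.9
position: [469.0, -217.0, 40.3]
ee_rot: [0.708, -0.706, -0.001, 0.001]
contact_force: [0.1, 0.4, 0.2]
gripper_width: -0.2
grasp_force: 0.0
```

Request:
servo_tool([
  [-0.02, 0, -0.01, 0, 0, 0, 0],
  [0, 0, -0.007, 0, 0, 0, 0],
  [0, 0, 0, 0, 0, 0, 0],
])

```text
clock: 19.27
position: [464.2, -217.2, 36.3]
ee_rot: [0.708, -0.706, -0.0, 0.0]
contact_force: [-0.5, 0.2, 0.2]
gripper_width: -0.1
grasp_force: 0.0
```

```bash
python3 -c "
from h import *
caselid()"
```

```text
19.27 [ 464.2 -217.2   36.3] yawY -179.8 z [-0.  0. -1.] F [-0.47  0.23  0.2 ] w -0.1 g 0.0 j [-0.12  0.37 -0.47 -0.   -0.73  0.12]
[(420, [66.0, 72.0, 75.0]), (440, [73.0, 360.0, 384.0]), (460, [71.0, 74.0, 74.0]), (480, [71.0, 73.0, 75.0]), (500, [70.0, 72.0, 74.0]), (520, [70.0, 72.0, 73.0]), (540, [69.0, 70.0, 73.0]), (560, [69.0, 70.0, 72.0])]
[(420, [65.0, 72.0, 75.0]), (440, [73.0, 348.0, 391.0]), (460, [72.0, 73.0, 74.0]), (480, [71.0, 73.0, 76.0]), (500, [71.0, 72.0, 75.0]), (520, [70.0, 71.0, 74.0]), (540, [69.0, 71.0, 72.0]), (560, [68.0, 70.0, 72.0])]
```

Request:
servo_tool([
  [-0.02, 0, -0.005, 0, 0, 0, 0],
  [0, 0, -0.005, 0, 0, 0, 0],
  [0, 0, 0, 0, 0, 0, 0],
])

```text
clock: 19.7
position: [458.1, -217.2, 33.2]
ee_rot: [0.708, -0.706, -0.0, 0.0]
contact_force: [0.4, 0.4, -0.5]
gripper_width: 0.3
grasp_force: 0.0
```

Request:
servo_tool([
  [0, 0, -0.003, 0, 0, 0, 0],
  [0, 0, 0, 0, 0, 0, 0],
  [0, 0, 0, 0, 0, 0, 0],
])

```text
clock: 20.08
position: [458.4, -217.2, 32.6]
ee_rot: [0.708, -0.706, 0.0, 0.0]
contact_force: [-1.4, 0.4, 3.3]
gripper_width: -0.1
grasp_force: 1.6
```

Request:
servo_tool([
  [0, 0, -0.003, 0, 0, 0, 0],
  [0, 0, 0, 0, 0, 0, 0],
  [0, 0, 0, 0, 0, 0, 0],
])

```text
clock: 20.45
position: [458.4, -217.2, 32.5]
ee_rot: [0.708, -0.706, 0.0, 0.0]
contact_force: [-3.1, 1.2, 9.4]
gripper_width: -0.2
grasp_force: 4.5
```

Request:
servo_tool([
  [0, 0, 0.03, 0, 0, 0, 0],
  [0, 0, 0.15, 0, 0, 0, 0],
  [0, 0, 0.2, 0, 0, 0, 0],
  [-0.1, 0, 0.1, 0, 0, 0, 0],
  [0, 0, 0, 0, 0, 0, 0],
  [0, 0, 0, 0, 0, 0, 0],
])

```text
clock: 21.2
position: [428.2, -217.1, 175.0]
ee_rot: [0.708, -0.706, -0.0, -0.0]
contact_force: [0.0, 0.8, -0.2]
gripper_width: -0.3
grasp_force: 0.0
```

```bash
python3 - <<'E'
from h import *
caselid()
for n in("top","scene"):
    k=pts(vision.get_image(n)).reshape(-1,3);k=k[~np.isnan(k[:,0])]
    q=k[(k[:,0]>430)&(k[:,0]<560)&(k[:,1]>-315)&(k[:,1]<-120)&(k[:,2]>40)&(k[:,2]<100)]
    A=np.c_[q[:,0]-496,q[:,1]+217,np.ones(len(q))];print(n,len(q),np.linalg.lstsq(A,q[:,2],rcond=None)[0].round(4))
E
```

```text
21.2 [ 428.2 -217.1  175. ] yawY -179.8 z [-0.  0. -1.] F [ 0.04  0.79 -0.18] w -0.3 g 0.0 j [-0.13  0.15 -0.36 -0.   -1.05  0.13]
[(420, [62.0, 68.0, 72.0]), (440, [68.0, 70.0, 71.0]), (460, [68.0, 70.0, 72.0]), (480, [68.0, 70.0, 72.0]), (500, [68.0, 70.0, 72.0]), (520, [68.0, 70.0, 72.0]), (540, [69.0, 70.0, 72.0]), (560, [68.0, 71.0, 72.0])]
[(420, [62.0, 68.0, 70.0]), (440, [68.0, 70.0, 71.0]), (460, [68.0, 69.0, 71.0]), (480, [68.0, 70.0, 71.0]), (500, [68.0, 70.0, 72.0]), (520, [68.0, 70.0, 72.0]), (540, [68.0, 70.0, 72.0]), (560, [68.0, 70.0, 72.0])]
top 111 [-1.50000e-03 -5.60000e-03  6.93933e+01]
scene 2265 [-2.00000e-04 -8.00000e-04  6.99323e+01]
```

The case lid is flat at 70 mm, so it is fully shut. Handing in.

```bash
python3 -c "
from bench import arm
print(arm.job_done())"
```

```text
the job is handed in; nothing more can be done
None
```

The job is handed in: ink pad tin shut on the counter, laid flat in the cork compartment, and case lid shut, at about 21 s of the 70 s; the fingertips briefly pressed the tin's lid with about 42 N, over the 40 N limit if that also covers the fingertips.

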